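# Put the battery row on charge, yellow end first

## Robot

A 6-joint arm with a two-finger parallel gripper is mounted at the origin on the work surface. World frame = base frame: x ahead of the robot, y to its left, z up, the work surface at z = 0. Lengths are in m, angles in rad, forces in N, time in s.
With the tool pointing down it reaches from about 0.25 to 0.725 m from the base axis. Payload 4 kg.
Tool frame: the origin (TCP) lies where the fingers leave the gripper's body, on its centre line; the fingertips stand 73 mm ahead of it and the grasp point (between the pads) lies 54 mm ahead of it (bot.tip_reach is the z of the fingertips in the tool frame, in m); z points along the fingers, x is the direction in which the jaws open and shut, and the axes are right-handed (so a half turn about z gives the same grasp; the last joint's range is limited). The gripper opens to 85 mm and grips with 20 to 120 N. Pads are 22 mm wide; open, the fingers measure 114 mm over their backs; the gripper's body (76 mm by 85 mm) begins 54 mm behind the grasp point. The pads swing forward as they close: fully open they stand 13 mm farther back than shut.
Start: joints at [0, 0.241, 0.005, 1.335, 0, 1.571], TCP at [0.5, -0, 0.304] pointing down, gripper open.
Joint ranges: [-2.72, 2.72], [-1.05, 1.87], [-1.09, 1.28], [-1.99, 2.15], [-1.42, 1.44], [-3.14, 3.14]. Speed limits (rad/s): [2.79, 2.79, 3.14, 3.14, 3.14, 3.14].

## Interface

Orientations are given as a unit quaternion [x, y, z, w].
In Python, from workcell import bot, vision, job_done gives the robot as it stands.
- The arm moves only by the tool drive_tool, never from a script. Its argument "steps" is one flat list of numbers, 7 for each row, row after row: the shift along the tool's x, y, z in m, then the turn, a rotation vector about the tool's x, y, z in degrees, then the closure, from -1 (fully open) to 1 (shut). A call has 1 to 8 rows; each row shifts and turns the commanded pose from where the row before left it, along the tool's axes as they then stand; what a row does not reach is not made up. A row lasts 1/12 s, in which the tool goes at most 41.7 mm and 7.16 degrees, less where a joint would pass 70% of its speed; a pose out of reach is approached as far as the arm can. A call is refused whole if a number of a shift passes 0.0417 or a number of a turn 7.16, either way. A call with a gripper value outside its range is refused whole. The fingers move at their own pace and stop on an object; the grip force is fixed at half the most. Time passes only in rows, so rows that do not move let the fingers close. It gives the time, the measured TCP pose, the force and the opening at its end, in the units of the state.
- bot.get_obs(): the state, without advancing time (a new reading comes with each control period).
- vision.camera(name): name is "scene" or "side" or "wrist"; returns (picture, depth): 480x640x3 uint8, red, green, blue; 480x640 float32, m along the optical axis (not along the pixel's ray), 0 where there is no reading.
- vision.camera_model(name): a dict with "mtx" (3x3 intrinsics, pixels), "D" ([k1, k2, p1, p2, k3] as OpenCV has them; the pictures are not rectified), "rvec" (rotation vector, rad) and "tvec" (3), from world to camera coordinates, as OpenCV has them. Camera axes: x right, y down, z forward; pixel columns grow to the right and rows downward; lengths in m; the calibration is good to about 2 mm. A picture is of the moment at which its call begins: read the wrist's pose just before it. camera_model takes no time and is no camera call; for the wrist camera it gives the pose at the moment of the call.
- job_done(): hands the job in, once; it reports no verdict.
The state is a dict: "clock": time; "joint_pos": joint angles; "joint_vel": joint speeds; "tau": joint torques, N m; "eef_pos": TCP position; "tool_rot": TCP orientation; "ft_force": force on the tool from outside, world axes, zero at the start; "ft_torque": the same for the moment, N m; "grip_width": finger opening in m.
Only numpy, scipy, OpenCV 4.12 (cv2) and the standard library are available. Lean on these libraries where they do the work, as an engineer would, in place of code of your own. Each camera call takes 0.05 s, during which the arm holds its last target.

## Task

Move the four battery packs from the grey stock rack into the black charger, one after another, starting with the pack nearest the stock rack's yellow end: it goes in the bay nearest the charger's yellow end, the next pack in the next bay, and so on (the yellow ends are opposite, so the row comes out reversed from left to right). Stand each pack upright, fully down in its bay, let go of it before fetching the next, and never tip one over.

Things in the scene. Friction and masses are not known exactly. Their poses are not given: they have to be found in the camera images.
- stock_rack: Low grey rack with dark steel walls, fixed; holds the packs at the start. Row of four bays along its y, each 60 (x) by 64 mm (y) inside, centres at y = +105, +35, -35, -105 mm, x = 0. Bay floor 8 mm above origin, walls 6 mm thick, 14 mm high above it; 20 mm ledge along its -x side; 92 x 310 mm in all. End cheek at +y YELLOW, at -y grey. Origin: on the table under the row's middle.
- charger: Low black charger with grey bay walls, fixed, empty at the start. The same row of bays, 60 (x) by 64 mm (y) inside, centres at y = +105, +35, -35, -105 mm, x = 0. Bay floor 22 mm above origin, walls 6 mm thick, 14 mm high above it; 20 mm ledge with green lamps along its -x side; 92 x 310 mm in all. End cheek at -y YELLOW, at +y black. Origin: on the table under the row's middle.
- pack_red: Battery pack with red top and red collar, loose, upright in a bay of the stock rack, about 0.24 kg. A black foot block 44 mm (x) by 48 mm (y), 30 mm high (red collar on it), then a centred stem 30 mm (x) by 34 mm (y) reaching to 80 mm with a red cap: hold it by the stem. Origin: centre of its underside, z up.
- pack_blue: Battery pack with blue top and blue collar, loose, upright in a bay of the stock rack, about 0.24 kg. A black foot block 44 mm (x) by 48 mm (y), 30 mm high (blue collar on it), then a centred stem 30 mm (x) by 34 mm (y) reaching to 80 mm with a blue cap: hold it by the stem. Origin: centre of its underside, z up.
- pack_green: Battery pack with green top and green collar, loose, upright in a bay of the stock rack, about 0.24 kg. A black foot block 44 mm (x) by 48 mm (y), 30 mm high (green collar on it), then a centred stem 30 mm (x) by 34 mm (y) reaching to 80 mm with a green cap: hold it by the stem. Origin: centre of its underside, z up.
- pack_white: Battery pack with white top and white collar, loose, upright in a bay of the stock rack, about 0.24 kg. A black foot block 44 mm (x) by 48 mm (y), 30 mm high (white collar on it), then a centred stem 30 mm (x) by 34 mm (y) reaching to 80 mm with a white cap: hold it by the stem. Origin: centre of its underside, z up.
- tab_red: Flat red marker tab, 14 x 44 x 5 mm, fixed on the stock rack's ledge in front of the bay where the red pack stands at the start; it stays behind as a record of the old order. The bay's centre lies 46 mm from it along the rack's +x. Origin: centre of its underside.
- tab_blue: Flat blue marker tab, 14 x 44 x 5 mm, fixed on the stock rack's ledge in front of the bay where the blue pack stands at the start; it stays behind as a record of the old order. The bay's centre lies 46 mm from it along the rack's +x. Origin: centre of its underside.
- tab_green: Flat green marker tab, 14 x 44 x 5 mm, fixed on the stock rack's ledge in front of the bay where the green pack stands at the start; it stays behind as a record of the old order. The bay's centre lies 46 mm from it along the rack's +x. Origin: centre of its underside.
- tab_white: Flat white marker tab, 14 x 44 x 5 mm, fixed on the stock rack's ledge in front of the bay where the white pack stands at the start; it stays behind as a record of the old order. The bay's centre lies 46 mm from it along the rack's +x. Origin: centre of its underside.

How it is judged:
By the outcome, as a careful person would: the job done as asked, in the order asked, and still so for the second after the job is handed in, with the robot touching nothing.
It also fails if it takes over 109 s, if anything falls off the work surface, if the arm or the gripper's body presses on something with over 40 N, if the wrist force passes 120 N, or if a joint passes its speed limit or range.

## Working session

There is one attempt and no reset: what is moved stays moved. The work goes in short steps, Python scripts to look and compute and a tool call to move; the robot and the scene stay as the last step left them, time stands still between calls to the robot, and variables do not carry over. Pictures are saved under pics/ and viewed, and the job is handed in when it is done.

Besides the shell and the picture viewer there is one more tool, called after "Request:" as name(argument=value, ...) on one line, values as JSON. drive_tool: Moves the arm, as the interface text tells. Its arguments: {"type":"object","properties":{"steps":{"type":"array"}},"required":["steps"]}

```bash
ls; mkdir -p pics
cat > h.py <<'E'
import numpy as np, cv2
from workcell import bot, vision, job_done
def cam(n,save=None):
    m=vision.camera_model(n); p,d=vision.camera(n)
    if save: cv2.imwrite('pics/'+save,p[:,:,::-1])
    return m,p,d
def ray(m,uv,z):
    uv=np.array(uv,float).reshape(-1,1,2)
    n=cv2.undistortPoints(uv,np.array(m['mtx']),np.array(m['D'])).reshape(-1,2)
    R=cv2.Rodrigues(np.array(m['rvec'],float))[0]; t=np.array(m['tvec'],float).ravel()
    C=-R.T@t; d=np.c_[n,np.ones(len(n))]@R
    return C+d*((z-C[2])/d[:,2])[:,None]
E
python3 - <<'E'
from h import *
o=bot.get_obs();print(o)
for n in ['scene','side']:
    m,p,d=cam(n,n+'0.png');print(n,m)
E
```

```text
pics
{'clock': 0.0, 'joint_pos': array([-3.76840540e-05,  2.41410180e-01,  3.70480566e-03,  1.33523549e+00,
        1.17558583e-05,  1.57079132e+00]), 'joint_vel': array([ 0.00074454,  0.00066758,  0.00105144, -0.00098406, -0.00147708,
        0.00123199]), 'tau': array([ 5.50268451e-04, -3.72315860e+01,  2.52406776e+01,  1.67737965e-02,
        2.29149265e-05,  1.14679995e-05]), 'eef_pos': array([ 4.99499401e-01, -1.61087347e-05,  3.03006813e-01]), 'tool_rot': array([ 9.99999425e-01, -1.63427827e-05, -1.07226706e-03, -5.90081605e-06]), 'ft_force': array([ 0.18062428, -1.84892082, -0.12079692]), 'ft_torque': array([ 0.01159304, -0.02030197, -0.00281347]), 'grip_width': 0.085563377583211}
scene {'mtx': array([[592.7719332 ,   0.        , 311.95894176],
       [  0.        , 592.7719332 , 239.3627042 ],
       [  0.        ,   0.        ,   1.        ]]), 'D': array([-0.18528498,  0.        ,  0.        ,  0.        ,  0.        ]), 'rvec': array([ 1.50038285,  2.27590063, -0.68224966]), 'tvec': array([ 0.24344499, -0.34911577,  1.24349174])}
side {'mtx': array([[585.76062269,   0.        , 322.62629747],
       [  0.        , 585.76062269, 239.23376246],
       [  0.        ,   0.        ,   1.        ]]), 'D': array([-0.0618549,  0.       ,  0.       ,  0.       ,  0.       ]), 'rvec': array([ 2.37042676, -0.53140251,  0.19217897]), 'tvec': array([-0.48451577,  0.16744139,  0.6357167 ])}
```

View pics/scene0.png

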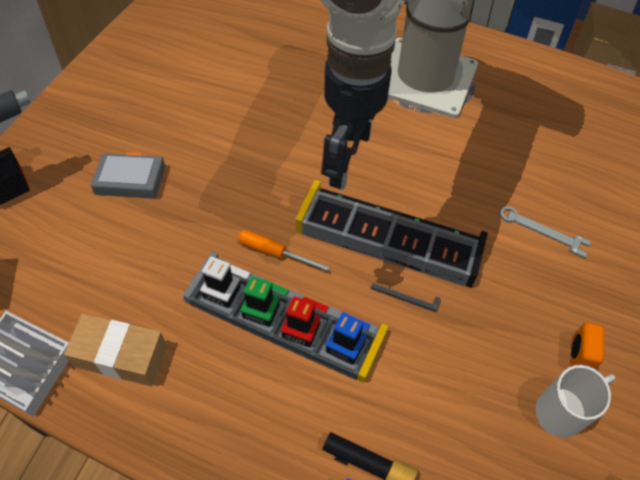

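View pics/side0.png

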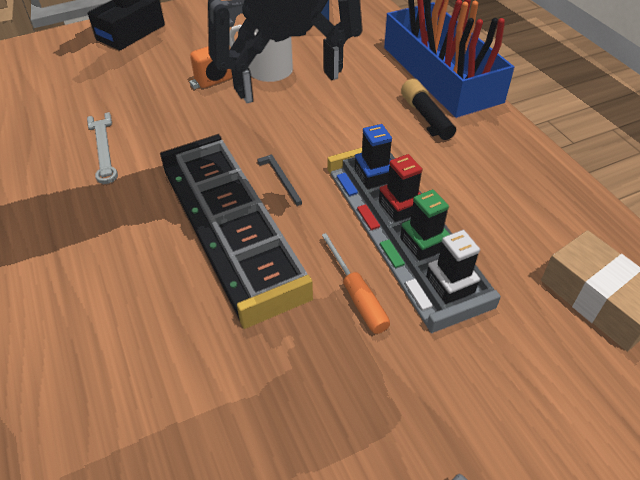

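The scene view shows the stock rack with white at (217,280), green at (261,298), red at (301,318) and blue at (347,336). Its yellow end is at (373,350), next to blue. The charger's yellow end is at (309,207). The order is therefore blue, red, green, white, starting from the charger's yellow end. Next I'll measure positions.

```bash
cat > meas.py <<'E'
from h import *
def masks(p):
    hsv=cv2.cvtColor(p,cv2.COLOR_RGB2HSV); H,S,V=[hsv[...,i].astype(int) for i in range(3)]
    return dict(blue=(H>105)&(H<125)&(S>150)&(V>90), red=((H<5)|(H>174))&(S>190)&(V>90), green=(H>55)&(H<80)&(S>120)&(V>80), white=(S<40)&(V>175), yellow=(H>20)&(H<30)&(S>150)&(V>90))
E
python3 - <<'E'
from meas import *
for n in ['scene','side']:
    m,p,d=cam(n)
    R=cv2.Rodrigues(m['rvec'])[0];C=-R.T@m['tvec']
    print(n,C)
    for k,M in masks(p).items():
        c,l,s,ce=cv2.connectedComponentsWithStats(M.astype(np.uint8))
        for i in range(1,c):
            if s[i,4]>60:
                ys,xs=np.where(l==i)
                # 3D by depth
                dd=d[ys,xs]; ok=dd>0
                nn=cv2.undistortPoints(np.c_[xs,ys].astype(float).reshape(-1,1,2),m['mtx'],m['D']).reshape(-1,2)
                P=(np.c_[nn,np.ones(len(nn))]*dd[:,None]-m['tvec'])@R
                P=P[ok]
                print(k,s[i],ce[i].round(1),P.mean(0).round(3) if len(P) else None, np.percentile(P[:,2],[5,50,95]).round(3) if len(P) else '')
    cv2.imwrite('pics/z_%s.png'%n, cv2.resize(p[170:390,170:500] if n=='scene' else p[110:340,140:520],None,fx=2.1,fy=2.1,interpolation=cv2.INTER_CUBIC)[:,:,::-1])
E
```

```text
scene [1.00274095 0.15098467 0.83614186]
blue [334 313  36  26 418] [349.6 325.9] [0.647 0.067 0.08 ] [0.013 0.088 0.09 ]
blue [326 332  41  27 348] [345.5 346.5] [0.661 0.069 0.038] [0.036 0.038 0.042]
red [287 297  41  24 452] [304.4 308. ] [ 0.641 -0.004  0.07 ] [0.012 0.087 0.09 ]
red [282 315  38  26 327] [300.9 330.3] [ 0.662 -0.002  0.038] [0.034 0.038 0.04 ]
green [244 276  44  23 441] [262.4 288. ] [ 0.636 -0.074  0.07 ] [0.012 0.087 0.09 ]
green [240 296  38  24 260] [258.1 310.8] [ 0.658 -0.074  0.037] [0.034 0.038 0.041]
white [ 390   44   77   70 1217] [426.6  94. ] [0.065 0.019 0.011] [0.008 0.011 0.014]
white [101 158  51  25 989] [126.4 169.6] [ 0.497 -0.418  0.032] [0.029 0.032 0.034]
white [202 257  27  21 298] [215.2 267.1] [ 0.64  -0.149  0.088] [0.086 0.088 0.09 ]
white [231 265  18  13 117] [239.3 271.4] [ 0.596 -0.139  0.013] [0.01  0.013 0.015]
white [201 285  29  15 134] [214.7 292.6] [ 0.657 -0.148  0.038] [0.035 0.038 0.04 ]
white [  0 311  68  43 341] [ 38.5 333.1] [ 0.827 -0.379  0.017] [0.002 0.007 0.032]
white [ 95 321  34  46 840] [111.3 343.3] [ 0.799
[... 902 characters left out ...]
.088 0.089]
green [402 221  47  28 318] [425.  236.7] [ 0.636 -0.087  0.038] [0.036 0.038 0.039]
green [380 240  24  27 276] [391.9 253. ] [ 0.597 -0.075  0.013] [0.011 0.013 0.014]
white [443 230  37  28 498] [461.2 243.5] [ 0.639 -0.148  0.087] [0.086 0.088 0.089]
white [ 586  254   54   45 1202] [613.5 275.6] [ 0.796 -0.243  0.05 ] [0.049 0.05  0.052]
white [442 272  38  20 235] [461.7 282.2] [ 0.637 -0.167  0.037] [0.036 0.038 0.039]
white [406 279  26  30 330] [418.7 293.4] [ 0.595 -0.144  0.012] [0.01  0.012 0.014]
yellow [328 148  34  24 262] [341.4 158. ] [0.616 0.107 0.023] [0.011 0.025 0.027]
yellow [ 237  275   76   53 1675] [275.4 300.2] [ 0.433 -0.091  0.028] [0.006 0.032 0.04 ]
```

```bash
cat >> meas.py <<'E'
def cloud(m,p,d):
    ys,xs=np.where(d>0); R=cv2.Rodrigues(np.array(m['rvec']))[0]
    nn=cv2.undistortPoints(np.c_[xs,ys].astype(float).reshape(-1,1,2),m['mtx'],m['D']).reshape(-1,2)
    P=(np.c_[nn,np.ones(len(nn))]*d[ys,xs][:,None]-np.array(m['tvec']).ravel())@R
    return P,p[ys,xs],xs,ys
def rect(P):
    r=cv2.minAreaRect((P[:,:2]*1000).astype(np.float32)); return np.round(r[0],1),np.round(r[1],1),round(r[2],1)
E
python3 - <<'E'
from meas import *
for n in ['scene','side']:
    m,p,d=cam(n)
    P,c,xs,ys=cloud(m,p,d); print(n)
    s=(P[:,2]>.078)&(P[:,2]<.1)&(P[:,0]>.58)&(P[:,0]<.7)&(P[:,1]>-.2)&(P[:,1]<.15)
    t=np.zeros(d.shape,np.uint8); t[ys[s],xs[s]]=1
    k,l,st,ce=cv2.connectedComponentsWithStats(t)
    lab=l[ys,xs]
    for i in range(1,k):
        if st[i,4]>50:
            Q=P[(lab==i)&(P[:,2]>.084)]; print(rect(Q),(Q[:,:2].mean(0)*1000).round(1),len(Q))
    # charger region
    s=(P[:,0]>.34)&(P[:,0]<.56)&(P[:,1]>-.14)&(P[:,1]<.25)
    Q=P[s&(P[:,2]>.0185)&(P[:,2]<.046)]
    print('charger',rect(Q),np.histogram(P[s][:,2],bins=np.arange(-.004,.05,.002)))
    im=np.zeros((440,840,3),np.uint8)
    img=np.zeros((480,640))
    for a,b in ((0,0),):
        X=((P[s][:,0]-.34)*2000).astype(int);Y=((P[s][:,1]+.14)*2000).astype(int)
        im[np.clip(X,0,439),np.clip(Y,0,839)]=np.c_[c[s]]
    cv2.imwrite(f'pics/top_{n}.png',im[:,:800,::-1])
E
```

```text
scene
(array([ 640.7, -148.3]), array([30.9, 34.2]), 1.3) [ 641.4 -147.8] 423
(array([645.5, -76.7]), array([31.4, 35.1]), 4.1) [646.1 -75.8] 449
(array([652.4,  -7.2]), array([31.4, 33.8]), 3.3) [652.5  -6.5] 449
(array([648.9,  64.8]), array([34.2, 31.7]), 84.7) [650.3  65.2] 476
charger (array([461.1,  37.6]), array([155.6, 362.2]), 2.8) (array([1703, 6253, 4989,  985,  232,  304,  290,  169,  198,  214,  220,
        764, 2266, 1782,  598,  317,  239,  261,  472,  891,  713,  390,
        208,   25,    2,    0,    0]), array([-0.004, -0.002,  0.   ,  0.002,  0.004,  0.006,  0.008,  0.01 ,
        0.012,  0.014,  0.016,  0.018,  0.02 ,  0.022,  0.024,  0.026,
        0.028,  0.03 ,  0.032,  0.034,  0.036,  0.038,  0.04 ,  0.042,
        0.044,  0.046,  0.048,  0.05 ]))
side
(array([647.5,  65.2]), array([36.8, 31.1]), 85.3) [646.3  63.6] 397
(array([649.4,  -7. ]), array([30.9, 35.9]), 1.3) [648.5  -8.5] 467
(array([643.1, -77.6]), array([31.3, 35.7]), 2.6) [642.2 -78.5] 542
(array([ 638.3, -148.7]), array([31. , 34.8]), 0.3) [ 637.  -149.7] 645
charger (array([458.7,  38.5]), array([153.8, 363.2]), 2.4) (array([  985, 11378,  7663,   445,   169,   317,   231,   139,   204,
         263,   218,   471,  4436,  3144,   692,   428,   356,   382,
         483,  1596,  1010,   685,   300,     7,     0,     0,     0]), array([-0.004, -0.002,  0.   ,  0.002,  0.004,  0.006,  0.008,  0.01 ,
        0.012,  0.014,  0.016,  0.018,  0.02 ,  0.022,  0.024,  0.026,
        0.028,  0.03 ,  0.032,  0.034,  0.036,  0.038,  0.04 ,  0.042,
        0.044,  0.046,  0.048,  0.05 ]))
```

View pics/z_side.png

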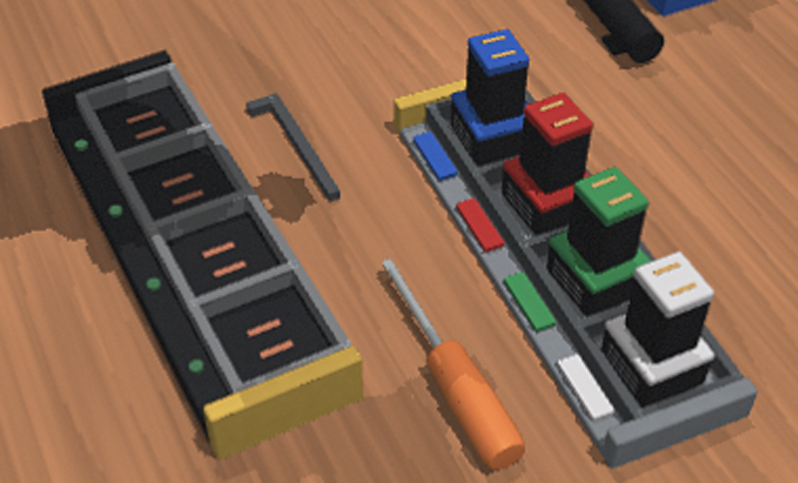

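View pics/z_scene.png

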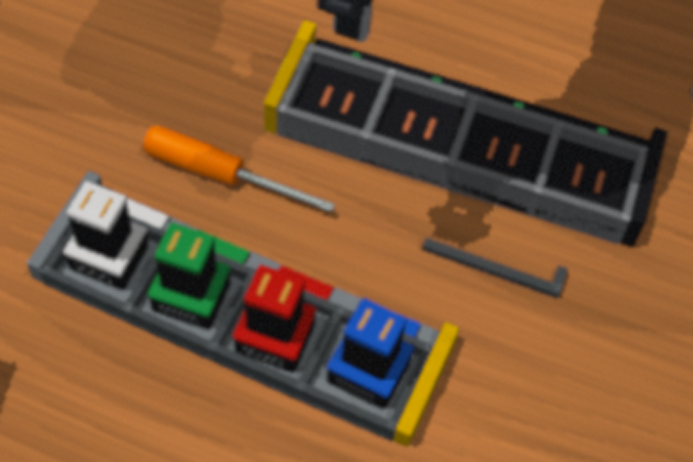

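Run:
```python
from meas import *
for n in ['scene','side']:
    m,p,d=cam(n)
    P,c,xs,ys=cloud(m,p,d); print(n)
    s=(P[:,0]>.34)&(P[:,0]<.54)&(P[:,1]>-.14)&(P[:,1]<.25)
    Q=P[s&(P[:,2]>.030)&(P[:,2]<.046)]; print('walls+cheeks',rect(Q))
    Q=P[s&(P[:,2]>.0385)&(P[:,2]<.046)]; 
    for q in (Q[Q[:,1]<.04],Q[Q[:,1]>.04]): print('cheek',rect(q),len(q))
    hsv=cv2.cvtColor(p,cv2.COLOR_RGB2HSV)[ys,xs].astype(int)
    for nm,M in (('lamp',(hsv[:,0]>50)&(hsv[:,0]<85)&(hsv[:,1]>80)&(hsv[:,2]>40)),('cont',(hsv[:,0]<14)&(hsv[:,1]>70)&(hsv[:,2]>80)&(P[:,2]>.017)&(P[:,2]<.03))):
        t=np.zeros(d.shape,np.uint8); t[ys[s&M],xs[s&M]]=1
        t=cv2.dilate(t,np.ones((3,3)))
        k,l,st,ce=cv2.connectedComponentsWithStats(t)
        for i in range(1,k):
            ok=(l[ys,xs]==i)&s&M
            if ok.sum()>4: print(nm,ok.sum(),(P[ok].mean(0)*1000).round(1))
```

```text
scene
walls+cheeks (array([430.6,  61. ]), array([ 95.3, 311.7]), 2.4)
cheek (array([436.1, -28.9]), array([ 92.5, 130.7]), 0.9) 245
cheek (array([430.1, 135.6]), array([ 91.3, 164.1]), 4.5) 282
lamp 9 [395.3 -45.4  24.3]
lamp 11 [391.6  24.5  23.4]
lamp 14 [389.8  94.4  23.9]
lamp 16 [386.9 164.7  24. ]
cont 6 [388.9 -61.7  20.7]
cont 15 [387.5 -13.   21.3]
cont 24 [384.2  65.3  21.4]
cont 41 [443.3 -52.4  22.5]
cont 40 [442.5 -34.7  21.9]
cont 38 [440.3  17.5  22. ]
cont 38 [439.6  35.5  22.3]
cont 6 [ 523.4 -125.3   21.7]
cont 22 [437.3  87.4  22. ]
cont 21 [437.1 105.6  22.5]
cont 20 [435.4 157.3  22.4]
cont 18 [433.6 175.4  22.1]
side
walls+cheeks (array([427.8,  61.9]), array([ 92.9, 313.6]), 2.2)
cheek (array([440.9, -48.6]), array([109.8,  89.5]), 78.7) 547
cheek (array([423.2, 134.6]), array([ 92. , 167.4]), 0.8) 339
lamp 27 [387.9 165.   24.3]
lamp 30 [390.5  95.5  24.3]
lamp 31 [393.2  26.1  24. ]
lamp 35 [396.  -44.3  24.1]
cont 29 [433.2 176.6  22.6]
cont 31 [434.2 158.6  22.7]
cont 33 [435.9 106.4  22.7]
cont 37 [436.6  88.7  22.6]
cont 54 [438.9  37.1  22.4]
cont 56 [439.7  19.2  22.3]
cont 58 [441.8 -32.7  22.1]
cont 62 [442.4 -50.8  22.2]
cont 600 [ 528.6 -116.    23. ]
```

Request:
drive_tool(steps=[0.0248,-0.0108,0.012,0,0,0,-1,0.0248,-0.0108,0.012,0,0,0,-1,0.0248,-0.0108,0.012,0,0,0,-1,0.0248,-0.0108,0.012,0,0,0,-1,0.0248,-0.0108,0.012,0,0,0,-1,0.0248,-0.0108,0.012,0,0,0,-1,0,0,0.01,0,0,4,-1,0,0,0,0,0,0,-1])

```text
clock: 1.07
eef_pos: [0.6484, 0.0654, 0.2177]
tool_rot: [0.999, -0.035, -0.003, 0.0]
ft_force: [0.1, 0.4, -0.2]
grip_width: 0.0857
```

```bash
cat > go.py <<'E'
import sys
from h import *
from scipy.spatial.transform import Rotation as Ro
def togo(x,y,z,yaw):
    o=bot.get_obs(); R=Ro.from_quat(o['tool_rot'])
    Rt=Ro.from_euler('z',yaw,degrees=True)*Ro.from_quat([1,0,0,0])
    dp=R.inv().apply(np.array([x,y,z])-o['eef_pos'])
    print('t',round(o['clock'],2),'pos',o['eef_pos'].round(4),'grip',round(o['grip_width'],4),'F',o['ft_force'].round(1))
    print('shift',dp.round(4),'turn',np.degrees((R.inv()*Rt).as_rotvec()).round(2))
if __name__=='__main__': togo(*map(float,sys.argv[1:]))
E
python3 go.py .6482 .065 .116 -4
```

```text
t 1.07 pos [0.6484 0.0654 0.2177] grip 0.0857 F [ 0.1  0.4 -0.2]
shift [0.0004 0.0003 0.1017] turn [ 0.06  0.35 -0.01]
```

Request:
drive_tool(steps=[0,0,0.025,0,0,0,-1,0,0,0.025,0,0,0,-1,0,0,0.025,0,0,0,-1,0,0,0.02,0,0,0,-1,0,0,0.006,0,0.3,0,-1,0,0,0,0,0,0,-1])

```text
clock: 1.57
eef_pos: [0.6471, 0.0643, 0.1195]
tool_rot: [0.999, -0.035, 0.001, 0.0]
ft_force: [0.1, 0.6, -0.3]
grip_width: 0.0855
```

Run:
```python
from go import *
togo(.6482,.065,.116,-4)
cam('side','s1.png'); cam('wrist','w1.png')
```

```text
t 1.57 pos [0.6471 0.0643 0.1195] grip 0.0855 F [ 0.1  0.6 -0.3]
shift [ 0.001  -0.0007  0.0035] turn [ 0.04 -0.08  0.04]
```

View pics/s1.png

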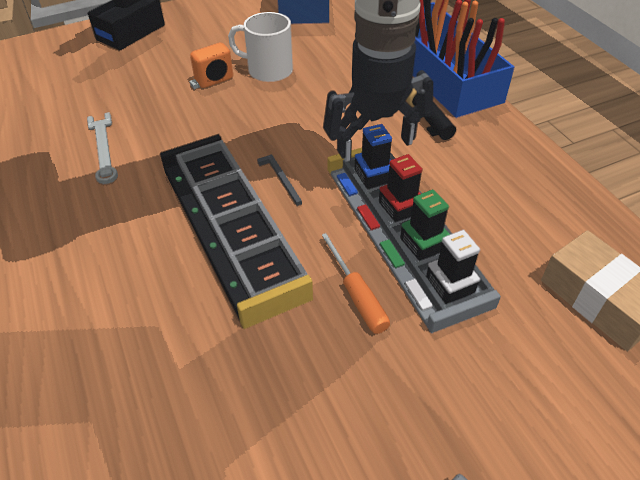

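View pics/w1.png

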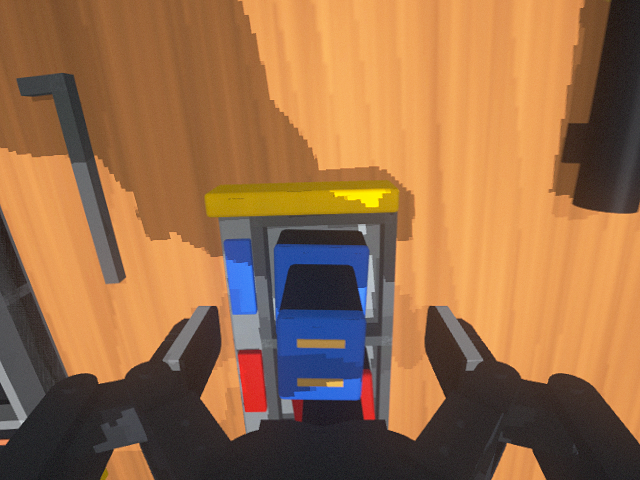

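The fingers straddle the blue stem evenly: in the wrist view the cap is centred at (320,350), with pads at (200,340) and (445,340). Closing now.

Request:
drive_tool(steps=[0.001,0,0.0035,0,0,0,-1,0,0,0,0,0,0,1,0,0,0,0,0,0,1,0,0,0,0,0,0,1,0,0,0,0,0,0,1,0,0,0,0,0,0,1,0,0,0,0,0,0,1,0,0,0,0,0,0,1])

```text
clock: 2.33
eef_pos: [0.65, 0.0648, 0.1179]
tool_rot: [0.999, -0.035, 0.003, 0.0]
ft_force: [-0.2, 0.7, 3.1]
grip_width: 0.0296
```

Request:
drive_tool(steps=[0,0,0,0,0,0,1,0,0,0,0,0,0,1,0,0,0,0,0,0,1,0,0,0,0,0,0,1])

```text
clock: 2.67
eef_pos: [0.65, 0.0648, 0.1179]
tool_rot: [0.999, -0.035, 0.003, 0.0]
ft_force: [-1.9, -0.1, 5.5]
grip_width: 0.0294
```

Request:
drive_tool(steps=[0,0,-0.01,0,0,0,1,0,0,-0.015,0,0,0,1,0,0,-0.02,0,0,0,1,0,0,-0.025,0,0,0,1,0,0,-0.025,0,0,0,1,0,0,-0.02,0,0,0,1,0,0,-0.01,0,0,0,1,0,0,0,0,0,0,1])

```text
clock: 3.33
eef_pos: [0.6503, 0.0648, 0.2452]
tool_rot: [0.999, -0.035, 0.005, -0.0]
ft_force: [0.7, -0.5, -2.0]
grip_width: 0.0295
```

```bash
python3 go.py .4425 -.0427 .235 2.3
```

```text
t 3.33 pos [0.6503 0.0648 0.2452] grip 0.0295 F [ 0.7 -0.5 -2. ]
shift [-0.1999  0.1218  0.0081] turn [-0.01 -0.58 -6.31]
```

Request:
drive_tool(steps=[-0.02,0.012,0,0,0,0,1,-0.03,0.018,0,0,0,0,1,-0.03,0.018,0,0,0,0,1,-0.03,0.018,0,0,0,0,1,-0.03,0.018,0,0,0,0,1,-0.03,0.018,0,0,0,0,1,-0.02,0.013,0,0,0,0,1,-0.01,0.0068,0,0,0,0,1])

```text
clock: 4.0
eef_pos: [0.4369, -0.0436, 0.2394]
tool_rot: [0.999, -0.036, -0.0, 0.0]
ft_force: [-0.2, -0.0, -2.8]
grip_width: 0.0297
```

Request:
drive_tool(steps=[0,0,0,0,-0.6,-6.3,1,0,0,0,0,0,0,1,0,0,0,0,0,0,1])

```text
clock: 4.25
eef_pos: [0.4415, -0.0427, 0.2407]
tool_rot: [1.0, 0.019, -0.003, -0.0]
ft_force: [-0.9, 0.4, -2.4]
grip_width: 0.0292
```

Run:
```python
from go import *
togo(.4425,-.0427,.132,2.3)
cam('side','s2.png')
```

```text
t 4.25 pos [ 0.4415 -0.0427  0.2407] grip 0.0292 F [-0.9  0.4 -2.4]
shift [0.0016 0.     0.1087] turn [-0.01  0.32 -0.14]
```

View pics/s2.png

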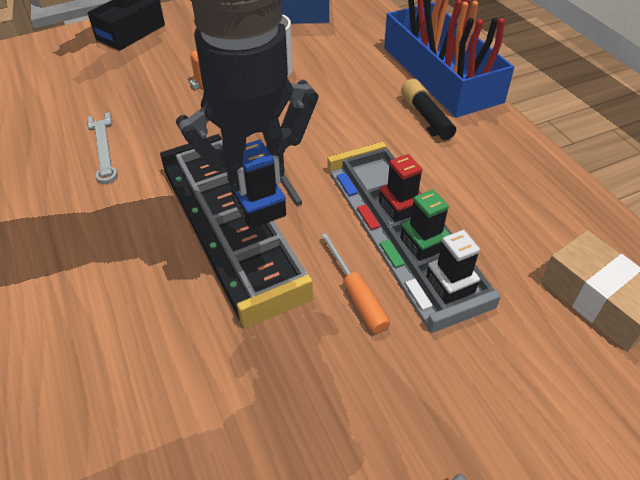

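Blue is upright in the jaws (side view, about (262,185)), hanging over the yellow-end bay. Lowering it.

Request:
drive_tool(steps=[0.0015,0,0.02,0,0.3,0,1,0,0,0.025,0,0,0,1,0,0,0.025,0,0,0,1,0,0,0.02,0,0,0,1,0,0,0.01,0,0,0,1,0,0,0,0,0,0,1,0,0,0,0,0,0,1])

```text
clock: 4.88
eef_pos: [0.4426, -0.0424, 0.1407]
tool_rot: [1.0, 0.02, -0.001, -0.0]
ft_force: [0.6, -0.2, -2.2]
grip_width: 0.0288
```

```bash
python3 go.py .4425 -.0427 .132 2.3
```

```text
t 4.88 pos [ 0.4426 -0.0424  0.1407] grip 0.0288 F [ 0.6 -0.2 -2.2]
shift [-0.0001  0.0003  0.0087] turn [-0.02  0.1  -0.02]
```

Request:
drive_tool(steps=[0,0,0.003,0,0,0,1,0,0,0.003,0,0,0,1,0,0,0.002,0,0,0,1,0,0,0,0,0,0,1,0,0,0,0,0,0,1])

```text
clock: 5.3
eef_pos: [0.4427, -0.0427, 0.1336]
tool_rot: [1.0, 0.02, 0.0, 0.0]
ft_force: [-0.0, 0.2, -2.0]
grip_width: 0.0296
```

Request:
drive_tool(steps=[0,0,0.001,0,0,0,1,0,0,0,0,0,0,1,0,0,0.001,0,0,0,1,0,0,0,0,0,0,1])

```text
clock: 5.63
eef_pos: [0.4427, -0.0428, 0.1319]
tool_rot: [1.0, 0.02, 0.0, 0.0]
ft_force: [-1.1, -0.7, 2.0]
grip_width: 0.0293
```

Contact at 0.132: the z force went from -2 N to +2 N. Releasing and backing off.

Request:
drive_tool(steps=[0,0,0,0,0,0,0,0,0,0,0,0,0,-0.4,0,0,0,0,0,0,-1,0,0,0,0,0,0,-1,0,0,0,0,0,0,-1,0,0,0,0,0,0,-1,0,0,-0.01,0,0,0,-1,0,0,-0.02,0,0,0,-1])

```text
clock: 6.3
eef_pos: [0.4407, -0.0425, 0.1596]
tool_rot: [1.0, 0.02, -0.003, -0.0]
ft_force: [-0.2, -0.2, -0.1]
grip_width: 0.0852
```

Request:
drive_tool(steps=[0,0,-0.03,0,0,0,-1,0,0,-0.03,0,0,0,-1,0,0,-0.02,0,0,0,-1,0,0,0,0,0,0,-1])

```text
clock: 6.63
eef_pos: [0.4451, -0.043, 0.2459]
tool_rot: [1.0, 0.02, 0.004, 0.001]
ft_force: [1.3, -0.1, -0.3]
grip_width: 0.0855
```

Run:
```python
from go import *
togo(.651,-.0071,.235,2)
cam('side','s3.png')
```

```text
t 6.63 pos [ 0.4451 -0.043   0.2459] grip 0.0855 F [ 1.3 -0.1 -0.3]
shift [ 0.2071 -0.0276  0.0127] turn [ 0.07 -0.51  0.3 ]
```

View pics/s3.png

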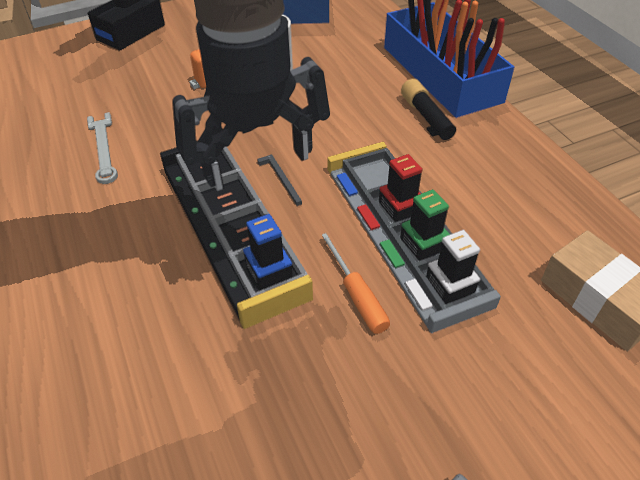

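Blue stands upright in the yellow-end bay at (265,245). Next is red.

Request:
drive_tool(steps=[0.025,-0.0035,0,0,0,0,-1,0.03,-0.004,0,0,0,0,-1,0.035,-0.0045,0,0,0,0,-1,0.035,-0.0045,0,0,0,0,-1,0.035,-0.0045,0,0,0,0,-1,0.03,-0.004,0,0,0,0,-1,0.017,-0.0026,0,0,-0.5,0.3,-1,0,0,0,0,0,0,-1])

```text
clock: 7.35
eef_pos: [0.6506, -0.006, 0.2378]
tool_rot: [1.0, 0.018, -0.006, -0.0]
ft_force: [-0.7, -0.3, 0.1]
grip_width: 0.0853
```

Request:
drive_tool(steps=[0,0,0.03,0,0,0,-1,0,0,0,0,0,0,-1])

```text
clock: 7.52
eef_pos: [0.6447, -0.0068, 0.2047]
tool_rot: [1.0, 0.018, -0.01, -0.0]
ft_force: [-1.1, 0.1, -2.2]
grip_width: 0.0857
```

```bash
python3 go.py .651 -.0071 .1165 2
```

```text
t 7.52 pos [ 0.6447 -0.0068  0.2047] grip 0.0857 F [-1.1  0.1 -2.2]
shift [0.0081 0.0005 0.0881] turn [-0.02  1.15  0.01]
```

Request:
drive_tool(steps=[0,0,0,0,0.6,0,-1,0,0,0,0,0,0,-1,0,0,0,0,0,0,-1])

```text
clock: 7.77
eef_pos: [0.6478, -0.007, 0.2128]
tool_rot: [1.0, 0.017, 0.002, 0.0]
ft_force: [-1.1, -0.4, 0.2]
grip_width: 0.0854
```

```bash
python3 go.py .651 -.0071 .1165 2
```

```text
t 7.77 pos [ 0.6478 -0.007   0.2128] grip 0.0854 F [-1.1 -0.4  0.2]
shift [0.0029 0.0002 0.0963] turn [ 0.01 -0.19 -0.01]
```

Request:
drive_tool(steps=[0.003,0,0.02,0,0,0,-1,0,0,0.025,0,0,0,-1,0,0,0.025,0,0,0,-1,0,0,0.018,0,0,0,-1,0,0,0.008,0,0,0,-1,0,0,0,0,0,0,-1,0,0,0,0,0,0,-1])

```text
clock: 8.35
eef_pos: [0.6517, -0.0068, 0.1166]
tool_rot: [1.0, 0.017, 0.002, 0.0]
ft_force: [0.0, -0.9, 0.1]
grip_width: 0.0853
```

Run:
```python
from go import *
togo(.651,-.0071,.1175,2)
cam('wrist','w2.png')
```

```text
t 8.35 pos [ 0.6517 -0.0068  0.1166] grip 0.0853 F [ 0.  -0.9  0.1]
shift [-0.0007  0.0002 -0.0009] turn [ 0.01 -0.18 -0.01]
```

View pics/w2.png

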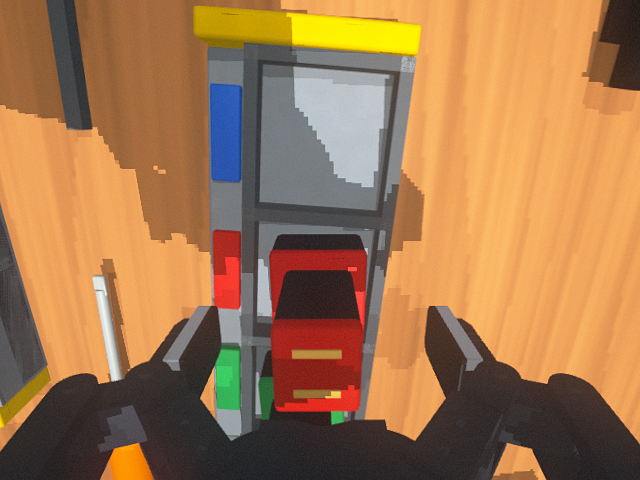

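The red cap is centred at (317,360) between the pads and square to them. Gripping and lifting.

Request:
drive_tool(steps=[0,0,0,0,0,0,1,0,0,0,0,0,0,1,0,0,0,0,0,0,1,0,0,0,0,0,0,1,0,0,0,0,0,0,1,0,0,0,0,0,0,1,0,0,0,0,0,0,1,0,0,0,0,0,0,1])

```text
clock: 9.07
eef_pos: [0.6515, -0.0068, 0.1161]
tool_rot: [1.0, 0.017, 0.001, 0.0]
ft_force: [-0.8, -0.4, 4.6]
grip_width: 0.0297
```

Request:
drive_tool(steps=[0,0,0,0,0,0,1,0,0,0,0,0,0,1])

```text
clock: 9.23
eef_pos: [0.6515, -0.0068, 0.116]
tool_rot: [1.0, 0.017, 0.001, 0.0]
ft_force: [0.6, -0.3, 5.1]
grip_width: 0.0293
```

Request:
drive_tool(steps=[0,0,-0.01,0,0,0,1,0,0,-0.015,0,0,0,1,0,0,-0.02,0,0,0,1,0,0,-0.025,0,0,0,1,0,0,-0.025,0,0,0,1,0,0,-0.02,0,0,0,1,0,0,-0.01,0,0,0,1,0,0,0,0,0,0,1])

```text
clock: 9.9
eef_pos: [0.652, -0.0067, 0.243]
tool_rot: [1.0, 0.017, 0.003, 0.0]
ft_force: [0.5, 0.5, -2.3]
grip_width: 0.0292
```

Request:
drive_tool(steps=[0,0,0,0,0,0,1])

```text
clock: 9.98
eef_pos: [0.6508, -0.0067, 0.2398]
tool_rot: [1.0, 0.017, 0.001, -0.0]
ft_force: [-0.3, 1.1, -2.9]
grip_width: 0.0297
```

```bash
python3 go.py .4397 .0273 .240 2.3
```

```text
t 9.98 pos [ 0.6508 -0.0067  0.2398] grip 0.0297 F [-0.3  1.1 -2.9]
shift [-0.2098 -0.0414 -0.0005] turn [-0.   -0.06 -0.3 ]
```

Request:
drive_tool(steps=[-0.02,-0.004,0,0,0,0,1,-0.033,-0.0065,0,0,0,0,1,-0.035,-0.007,0,0,0,0,1,-0.035,-0.007,0,0,0,0,1,-0.035,-0.007,0,0,0,0,1,-0.03,-0.006,0,0,0,0,1,-0.015,-0.003,0,0,0,0,1,-0.007,-0.001,0,0,0,-0.3,1])

```text
clock: 10.65
eef_pos: [0.4356, 0.0276, 0.2379]
tool_rot: [1.0, 0.021, -0.002, 0.0]
ft_force: [-0.6, 0.4, -1.8]
grip_width: 0.0292
```

Request:
drive_tool(steps=[0,0,0,0,0,0,1,0,0,0,0,0,0,1,0,0,0,0,0,0,1])

```text
clock: 10.9
eef_pos: [0.4409, 0.0273, 0.2397]
tool_rot: [1.0, 0.02, 0.001, 0.0]
ft_force: [-0.2, 0.5, -2.1]
grip_width: 0.0292
```

```bash
python3 go.py .4397 .0273 .130 2.3
```

```text
t 10.9 pos [0.4409 0.0273 0.2397] grip 0.0292 F [-0.2  0.5 -2.1]
shift [-1.400e-03 -1.000e-04  1.097e-01] turn [ 0.01 -0.13 -0.01]
```

Request:
drive_tool(steps=[-0.001,0,0.02,0,0,0,1,0,0,0.025,0,0,0,1,0,0,0.025,0,0,0,1,0,0,0.02,0,0,0,1,0,0,0.01,0,0,0,1,0,0,0.004,0,0,0,1,0,0,0,0,0,0,1,0,0,0,0,0,0,1])

```text
clock: 11.57
eef_pos: [0.4399, 0.0273, 0.1362]
tool_rot: [1.0, 0.02, 0.001, -0.0]
ft_force: [-0.5, -0.1, -2.7]
grip_width: 0.0295
```

Request:
drive_tool(steps=[0,0,0.003,0,0,0,1,0,0,0.001,0,0,0,1,0,0,0,0,0,0,1,0,0,0.001,0,0,0,1,0,0,0,0,0,0,1])

```text
clock: 11.98
eef_pos: [0.439, 0.0274, 0.1312]
tool_rot: [1.0, 0.02, 0.001, -0.0]
ft_force: [-0.3, -0.0, -1.1]
grip_width: 0.0293
```

Request:
drive_tool(steps=[0,0,0.001,0,0,0,1,0,0,0,0,0,0,1,0,0,0,0,0,0,1])

```text
clock: 12.23
eef_pos: [0.4388, 0.0274, 0.13]
tool_rot: [1.0, 0.02, 0.001, 0.0]
ft_force: [-0.1, -0.0, -2.9]
grip_width: 0.0295
```

Request:
drive_tool(steps=[0,0,0.001,0,0,0,1,0,0,0,0,0,0,1,0,0,0,0,0,0,1])

```text
clock: 12.48
eef_pos: [0.4388, 0.0274, 0.13]
tool_rot: [1.0, 0.02, 0.001, -0.0]
ft_force: [-3.1, -0.1, 6.7]
grip_width: 0.0293
```

Contact, +6.7 N. Releasing and rising.

Request:
drive_tool(steps=[0,0,0,0,0,0,0,0,0,0,0,0,0,-0.4,0,0,0,0,0,0,-1,0,0,0,0,0,0,-1,0,0,0,0,0,0,-1,0,0,0,0,0,0,-1,0,0,-0.01,0,0,0,-1,0,0,-0.02,0,0,0,-1])

```text
clock: 13.15
eef_pos: [0.437, 0.0272, 0.1572]
tool_rot: [1.0, 0.02, -0.002, 0.0]
ft_force: [0.6, 0.5, 0.5]
grip_width: 0.0857
```

Request:
drive_tool(steps=[0,0,-0.03,0,0,0,-1,0,0,-0.03,0,0,0,-1,0,0,-0.02,0,0,0,-1,0,0,0,0,0,0,-1,0,0,0,0,0,0,-1])

```text
clock: 13.57
eef_pos: [0.4394, 0.0274, 0.2401]
tool_rot: [1.0, 0.02, 0.002, -0.0]
ft_force: [1.0, 0.7, -0.6]
grip_width: 0.0854
```

Run:
```python
from go import *
togo(.6443,-.0772,.235,3)
cam('side','s4.png')
```

```text
t 13.57 pos [0.4394 0.0274 0.2401] grip 0.0854 F [ 1.   0.7 -0.6]
shift [0.2005 0.1128 0.0061] turn [-0.   -0.28 -0.7 ]
```

View pics/s4.png

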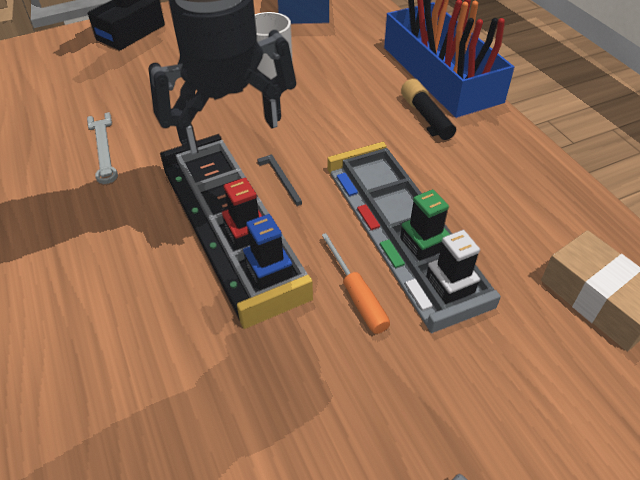

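Red stands in the second bay at (241,208). Next is green.

Request:
drive_tool(steps=[0.02,0.011,0,0,0,0,-1,0.032,0.018,0,0,0,0,-1,0.033,0.019,0,0,0,0,-1,0.033,0.019,0,0,0,0,-1,0.033,0.019,0,0,0,0,-1,0.03,0.016,0,0,0,0,-1,0.015,0.008,0,0,0,0,-1,0.0045,0.0028,0,0,0,-0.7,-1])

```text
clock: 14.28
eef_pos: [0.6449, -0.0788, 0.2358]
tool_rot: [1.0, 0.026, -0.001, -0.0]
ft_force: [-0.3, -0.5, 0.8]
grip_width: 0.0854
```

Request:
drive_tool(steps=[0,0,0.025,0,0,0,-1,0,0,0,0,0,0,-1,0,0,0,0,0,0,-1,0,0,0,0,0,0,-1])

```text
clock: 14.62
eef_pos: [0.6425, -0.0768, 0.214]
tool_rot: [1.0, 0.027, -0.0, -0.0]
ft_force: [0.2, 0.6, 0.5]
grip_width: 0.0854
```

```bash
python3 go.py .6443 -.0772 .1165 3
```

```text
t 14.62 pos [ 0.6425 -0.0768  0.214 ] grip 0.0854 F [0.2 0.6 0.5]
shift [0.0018 0.0006 0.0975] turn [-0.02  0.03  0.04]
```

Request:
drive_tool(steps=[0.001,0,0.02,0,0,0,-1,0,0,0.025,0,0,0,-1,0,0,0.025,0,0,0,-1,0,0,0.019,0,0,0,-1,0,0,0.008,0,0,0,-1,0,0,0,0,0,0,-1,0,0,0,0,0,0,-1])

```text
clock: 15.2
eef_pos: [0.6451, -0.077, 0.1186]
tool_rot: [1.0, 0.026, 0.001, 0.0]
ft_force: [1.1, 0.9, -0.8]
grip_width: 0.0852
```

Run:
```python
from go import *
togo(.6443,-.0772,.1165,3)
cam('wrist','w3.png')
```

```text
t 15.2 pos [ 0.6451 -0.077   0.1186] grip 0.0852 F [ 1.1  0.9 -0.8]
shift [-0.0008  0.0001  0.0021] turn [ 0.01 -0.16  0.02]
```

View pics/w3.png

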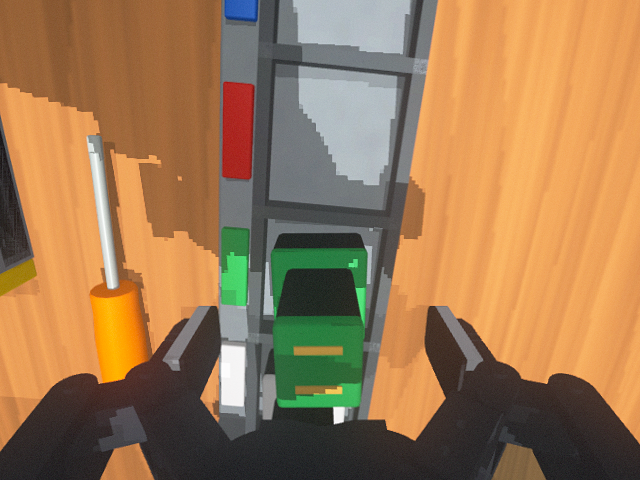

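Green is centred at (318,360). Gripping and lifting.

Request:
drive_tool(steps=[0,0,0.002,0,0,0,1,0,0,0,0,0,0,1,0,0,0,0,0,0,1,0,0,0,0,0,0,1,0,0,0,0,0,0,1,0,0,0,0,0,0,1,0,0,0,0,0,0,1,0,0,0,0,0,0,1])

```text
clock: 15.92
eef_pos: [0.645, -0.0773, 0.116]
tool_rot: [1.0, 0.026, 0.001, 0.0]
ft_force: [-1.2, 0.3, 5.2]
grip_width: 0.0295
```

Request:
drive_tool(steps=[0,0,0,0,0,0,1,0,0,0,0,0,0,1])

```text
clock: 16.08
eef_pos: [0.6451, -0.0773, 0.116]
tool_rot: [1.0, 0.026, 0.001, 0.0]
ft_force: [-0.7, 0.3, 5.6]
grip_width: 0.0294
```

Request:
drive_tool(steps=[0,0,-0.01,0,0,0,1,0,0,-0.015,0,0,0,1,0,0,-0.02,0,0,0,1,0,0,-0.025,0,0,0,1,0,0,-0.025,0,0,0,1,0,0,-0.02,0,0,0,1,0,0,-0.01,0,0,0,1,0,0,0,0,0,0,1])

```text
clock: 16.75
eef_pos: [0.6455, -0.0773, 0.243]
tool_rot: [1.0, 0.026, 0.003, 0.0]
ft_force: [-0.1, -0.6, -2.8]
grip_width: 0.0298
```

Request:
drive_tool(steps=[0,0,0,0,0,0,1])

```text
clock: 16.83
eef_pos: [0.6443, -0.0772, 0.2397]
tool_rot: [1.0, 0.026, 0.0, -0.0]
ft_force: [-0.2, 0.3, -2.1]
grip_width: 0.0294
```

```bash
python3 go.py .4367 .097 .240 2.3
```

```text
t 16.83 pos [ 0.6443 -0.0772  0.2397] grip 0.0294 F [-0.2  0.3 -2.1]
shift [-0.1982 -0.1848 -0.0005] turn [-0.01 -0.06  0.7 ]
```

Request:
drive_tool(steps=[-0.014,-0.013,0,0,0,0,1,-0.022,-0.0205,0,0,0,0,1,-0.024,-0.0225,0,0,0,0,1,-0.024,-0.0225,0,0,0,0,1,-0.024,-0.0225,0,0,0,0,1,-0.024,-0.0225,0,0,0,0,1,-0.024,-0.0225,0,0,0,0,1,-0.022,-0.0205,0,0,0,0,1])

```text
clock: 17.5
eef_pos: [0.455, 0.0804, 0.2377]
tool_rot: [1.0, 0.026, -0.002, 0.0]
ft_force: [0.4, 1.1, -3.3]
grip_width: 0.0298
```

Request:
drive_tool(steps=[-0.014,-0.013,0,0,0,0,1,-0.006,-0.0055,0,0,0,0.7,1,0,0,0,0,0,0,1,0,0,0,0,0,0,1,0,0,0,0,0,0,1])

```text
clock: 17.92
eef_pos: [0.4372, 0.0968, 0.2391]
tool_rot: [1.0, 0.02, 0.0, 0.0]
ft_force: [-0.1, -0.6, -1.6]
grip_width: 0.0291
```

```bash
python3 go.py .4367 .097 .130 2.3
```

```text
t 17.92 pos [0.4372 0.0968 0.2391] grip 0.0291 F [-0.1 -0.6 -1.6]
shift [-0.0005 -0.0003  0.1091] turn [ 0.03 -0.03 -0.01]
```

Request:
drive_tool(steps=[0,0,0.02,0,0,0,1,0,0,0.025,0,0,0,1,0,0,0.025,0,0,0,1,0,0,0.02,0,0,0,1,0,0,0.01,0,0,0,1,0,0,0.004,0,0,0,1,0,0,0,0,0,0,1,0,0,0,0,0,0,1])

```text
clock: 18.58
eef_pos: [0.438, 0.0968, 0.1361]
tool_rot: [1.0, 0.02, 0.001, -0.0]
ft_force: [0.2, -0.0, -3.4]
grip_width: 0.0298
```

Request:
drive_tool(steps=[0,0,0.003,0,0,0,1,0,0,0.001,0,0,0,1,0,0,0.001,0,0,0,1,0,0,0,0,0,0,1,0,0,0,0,0,0,1])

```text
clock: 19.0
eef_pos: [0.4374, 0.0972, 0.1313]
tool_rot: [1.0, 0.02, 0.001, -0.0]
ft_force: [-0.6, 0.6, -2.7]
grip_width: 0.0295
```

Request:
drive_tool(steps=[0,0,0.001,0,0,0,1,0,0,0,0,0,0,1,0,0,0.001,0,0,0,1,0,0,0,0,0,0,1])

```text
clock: 19.33
eef_pos: [0.4373, 0.0972, 0.1299]
tool_rot: [1.0, 0.02, 0.001, -0.0]
ft_force: [-2.9, -1.7, 5.6]
grip_width: 0.0295
```

Contact. Releasing and rising.

Request:
drive_tool(steps=[0,0,0,0,0,0,0,0,0,0,0,0,0,-0.4,0,0,0,0,0,0,-1,0,0,0,0,0,0,-1,0,0,0,0,0,0,-1,0,0,0,0,0,0,-1,0,0,-0.01,0,0,0,-1,0,0,-0.02,0,0,0,-1])

```text
clock: 20.0
eef_pos: [0.4354, 0.0967, 0.1572]
tool_rot: [1.0, 0.02, -0.002, 0.001]
ft_force: [-0.7, 0.0, 0.4]
grip_width: 0.0857
```

Request:
drive_tool(steps=[0,0,-0.03,0,0,0,-1,0,0,-0.03,0,0,0,-1,0,0,-0.02,0,0,0,-1,0,0,0,0,0,0,-1,0,0,0,0,0,0,-1])

```text
clock: 20.42
eef_pos: [0.4379, 0.0973, 0.2402]
tool_rot: [1.0, 0.02, 0.003, -0.0]
ft_force: [-1.0, -0.2, -1.0]
grip_width: 0.0854
```

Run:
```python
from go import *
togo(.6395,-.1485,.235,1)
cam('side','s5.png')
```

```text
t 20.42 pos [0.4379 0.0973 0.2402] grip 0.0854 F [-1.  -0.2 -1. ]
shift [0.1916 0.2537 0.006 ] turn [-0.04 -0.29  1.3 ]
```

View pics/s5.png

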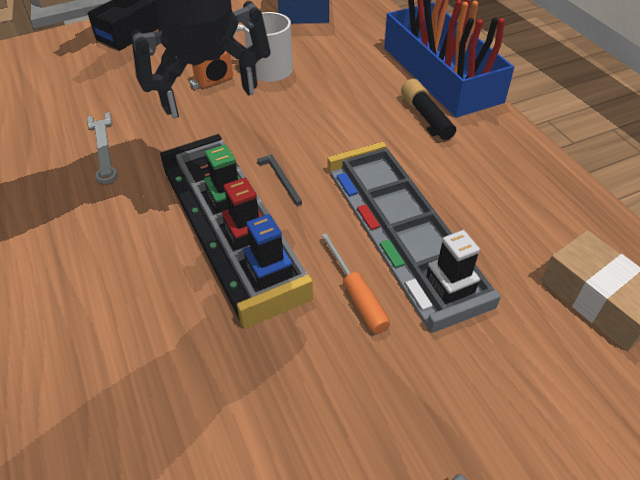

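Green stands in the third bay at (222,172). White is next.

Request:
drive_tool(steps=[0.012,0.016,0,0,0,0,-1,0.018,0.024,0,0,0,0,-1,0.021,0.028,0,0,0,0,-1,0.021,0.028,0,0,0,0,-1,0.021,0.028,0,0,0,0,-1,0.021,0.028,0,0,0,0,-1,0.021,0.028,0,0,0,0,-1,0.021,0.028,0,0,0,0,-1])

```text
clock: 21.13
eef_pos: [0.6012, -0.1058, 0.2368]
tool_rot: [1.0, 0.02, -0.001, -0.0]
ft_force: [0.7, 0.1, 0.3]
grip_width: 0.085
```

Request:
drive_tool(steps=[0.018,0.024,0,0,0,0,-1,0.012,0.015,0,0,0,0,-1,0.005,0.0065,0.01,0,0,1.3,-1,0,0,0.015,0,0,0,-1,0,0,0,0,0,0,-1,0,0,0,0,0,0,-1,0,0,0,0,0,0,-1])

```text
clock: 21.72
eef_pos: [0.6375, -0.1476, 0.2136]
tool_rot: [1.0, 0.009, -0.0, -0.0]
ft_force: [-0.0, 0.5, -0.2]
grip_width: 0.0854
```

```bash
python3 go.py .6395 -.1485 .1165 1
```

```text
t 21.72 pos [ 0.6375 -0.1476  0.2136] grip 0.0854 F [-0.   0.5 -0.2]
shift [0.002  0.001  0.0971] turn [-0.04  0.01  0.04]
```

Request:
drive_tool(steps=[0.001,0.0005,0.02,0,0,0,-1,0,0,0.025,0,0,0,-1,0,0,0.025,0,0,0,-1,0,0,0.02,0,0,0,-1,0,0,0.009,0,0,0,-1,0,0,0,0,0,0,-1,0,0,0,0,0,0,-1])

```text
clock: 22.3
eef_pos: [0.6396, -0.1486, 0.1162]
tool_rot: [1.0, 0.009, 0.001, 0.0]
ft_force: [-0.6, -0.1, -0.1]
grip_width: 0.0857
```

Run:
```python
from go import *
togo(.6395,-.1485,.1165,1)
cam('wrist','w4.png')
```

```text
t 22.3 pos [ 0.6396 -0.1486  0.1162] grip 0.0857 F [-0.6 -0.1 -0.1]
shift [-0.0001 -0.0001 -0.0003] turn [ 0.01 -0.13  0.03]
```

View pics/w4.png

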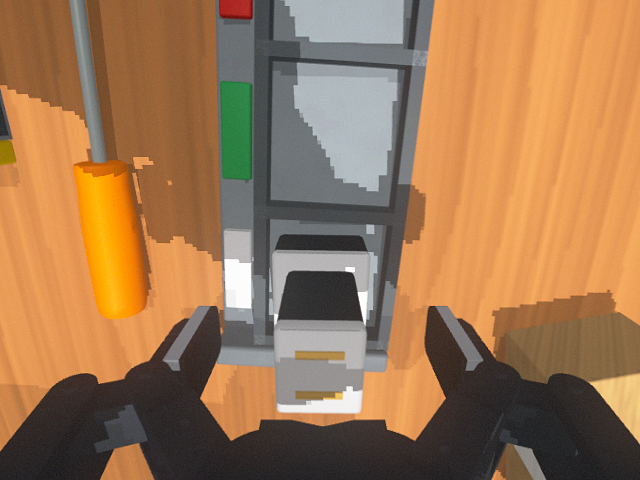

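White is centred at (320,365). Gripping and lifting.

Request:
drive_tool(steps=[0,0,0,0,0,0,1,0,0,0,0,0,0,1,0,0,0,0,0,0,1,0,0,0,0,0,0,1,0,0,0,0,0,0,1,0,0,0,0,0,0,1,0,0,0,0,0,0,1,0,0,0,0,0,0,1])

```text
clock: 23.02
eef_pos: [0.6397, -0.1492, 0.1161]
tool_rot: [1.0, 0.009, 0.001, 0.0]
ft_force: [-0.5, 0.1, 4.8]
grip_width: 0.0295
```

Request:
drive_tool(steps=[0,0,0,0,0,0,1,0,0,0,0,0,0,1])

```text
clock: 23.18
eef_pos: [0.6397, -0.1492, 0.1161]
tool_rot: [1.0, 0.009, 0.001, 0.0]
ft_force: [-0.4, 0.7, 5.5]
grip_width: 0.0293
```

Request:
drive_tool(steps=[0,0,-0.01,0,0,0,1,0,0,-0.015,0,0,0,1,0,0,-0.02,0,0,0,1,0,0,-0.025,0,0,0,1,0,0,-0.025,0,0,0,1,0,0,-0.02,0,0,0,1,0,0,-0.01,0,0,0,1,0,0,0,0,0,0,1])

```text
clock: 23.85
eef_pos: [0.6401, -0.1492, 0.243]
tool_rot: [1.0, 0.009, 0.003, 0.0]
ft_force: [0.5, 0.0, -2.3]
grip_width: 0.0293
```

Request:
drive_tool(steps=[0,0,0,0,0,0,1])

```text
clock: 23.93
eef_pos: [0.6389, -0.1489, 0.2397]
tool_rot: [1.0, 0.009, 0.001, -0.0]
ft_force: [-0.2, 0.5, -3.3]
grip_width: 0.0296
```

```bash
python3 go.py .4342 .167 .240 2.3
```

```text
t 23.93 pos [ 0.6389 -0.1489  0.2397] grip 0.0296 F [-0.2  0.5 -3.3]
shift [-0.1992 -0.3194 -0.0004] turn [-0.01 -0.06 -1.3 ]
```

Request:
drive_tool(steps=[-0.008,-0.013,0,0,0,0,1,-0.016,-0.0256,0,0,0,0,1,-0.016,-0.0256,0,0,0,0,1,-0.016,-0.0256,0,0,0,0,1,-0.016,-0.0256,0,0,0,0,1,-0.016,-0.0256,0,0,0,0,1,-0.016,-0.0256,0,0,0,0,1,-0.016,-0.0256,0,0,0,0,1])

```text
clock: 24.6
eef_pos: [0.5134, 0.042, 0.2377]
tool_rot: [1.0, 0.009, -0.002, 0.0]
ft_force: [1.1, 1.4, -1.5]
grip_width: 0.0295
```

Request:
drive_tool(steps=[-0.016,-0.0256,0,0,0,0,1,-0.016,-0.0256,0,0,0,0,1,-0.016,-0.0256,0,0,0,0,1,-0.016,-0.0256,0,0,0,0,1,-0.01,-0.016,0,0,0,0,1,-0.005,-0.009,0,0,0,-1.3,1,0,0,0,0,0,0,1,0,0,0,0,0,0,1])

```text
clock: 25.27
eef_pos: [0.4342, 0.1669, 0.239]
tool_rot: [1.0, 0.021, 0.0, 0.001]
ft_force: [0.1, -0.1, -2.5]
grip_width: 0.0294
```

Request:
drive_tool(steps=[0,0,0,0,0,0,1])

```text
clock: 25.35
eef_pos: [0.4349, 0.1664, 0.2394]
tool_rot: [1.0, 0.02, 0.001, 0.0]
ft_force: [-0.2, 0.2, -3.2]
grip_width: 0.0291
```

```bash
python3 go.py .4342 .167 .130 2.3
```

```text
t 25.35 pos [0.4349 0.1664 0.2394] grip 0.0291 F [-0.2  0.2 -3.2]
shift [-0.0008 -0.0008  0.1094] turn [ 0.05 -0.06 -0.05]
```

Request:
drive_tool(steps=[0,0,0.02,0,0,0,1,0,0,0.025,0,0,0,1,0,0,0.025,0,0,0,1,0,0,0.02,0,0,0,1,0,0,0.01,0,0,0,1,0,0,0.004,0,0,0,1,0,0,0,0,0,0,1,0,0,0,0,0,0,1])

```text
clock: 26.02
eef_pos: [0.4356, 0.1666, 0.1363]
tool_rot: [1.0, 0.019, 0.001, -0.0]
ft_force: [0.3, 0.1, -3.2]
grip_width: 0.0296
```

Request:
drive_tool(steps=[0,0,0.003,0,0,0,1,0,0,0.001,0,0,0,1,0,0,0.001,0,0,0,1,0,0,0.001,0,0,0,1,0,0,0,0,0,0,1,0,0,0,0,0,0,1])

```text
clock: 26.52
eef_pos: [0.4348, 0.1672, 0.1301]
tool_rot: [1.0, 0.02, 0.001, -0.0]
ft_force: [-0.2, 0.3, -1.8]
grip_width: 0.0294
```

Request:
drive_tool(steps=[0,0,0.001,0,0,0,1,0,0,0,0,0,0,1,0,0,0,0,0,0,1])

```text
clock: 26.77
eef_pos: [0.4348, 0.1672, 0.13]
tool_rot: [1.0, 0.02, 0.001, -0.0]
ft_force: [-2.4, -0.5, 6.0]
grip_width: 0.0292
```

Request:
drive_tool(steps=[0,0,0,0,0,0,0,0,0,0,0,0,0,-0.4,0,0,0,0,0,0,-1,0,0,0,0,0,0,-1,0,0,0,0,0,0,-1,0,0,0,0,0,0,-1,0,0,-0.01,0,0,0,-1,0,0,-0.02,0,0,0,-1])

```text
clock: 27.43
eef_pos: [0.433, 0.1664, 0.1571]
tool_rot: [1.0, 0.02, -0.002, 0.001]
ft_force: [-1.1, 0.2, 0.2]
grip_width: 0.0852
```

Request:
drive_tool(steps=[0,0,-0.03,0,0,0,-1,0,0,-0.03,0,0,0,-1,0,0,-0.03,0,0,0,-1,0,0,-0.03,0,0,0,-1,0,0,-0.02,0,0,0,-1,0,0,0,0,0,0,-1,0,0,0,0,0,0,-1,0,0,0,0,0,0,-1])

```text
clock: 28.1
eef_pos: [0.4341, 0.1669, 0.2982]
tool_rot: [1.0, 0.02, 0.0, 0.0]
ft_force: [-0.6, 0.1, -0.0]
grip_width: 0.0854
```

Run:
```python
from meas import *
for n in ['scene','side']:
    m,p,d=cam(n,n+'_end.png')
    P,c,xs,ys=cloud(m,p,d)
    s=(P[:,2]>.085)&(P[:,2]<.12)&(P[:,0]>.4)&(P[:,0]<.48)&(P[:,1]>-.1)&(P[:,1]<.2)
    t=np.zeros(d.shape,np.uint8); t[ys[s],xs[s]]=1
    k,l,st,ce=cv2.connectedComponentsWithStats(t)
    for i in range(1,k):
        if st[i,4]>50:
            Q=P[(l[ys,xs]==i)&(P[:,2]>.098)]; print(n,rect(Q),'z',np.median(Q[:,2]).round(4),Q[:,2].std().round(4),len(Q))
print(bot.get_obs()['clock'],bot.get_obs()['eef_pos'],bot.get_obs()['joint_vel'].round(3))
```

```text
scene (array([445.6, -43.3]), array([32.6, 34.7]), 1.9) z 0.1016 0.0014 337
scene (array([441.3,  26.7]), array([32.4, 34.4]), 2.6) z 0.1014 0.0014 348
scene (array([440. ,  97.3]), array([32.3, 34.1]), 2.1) z 0.1016 0.0014 357
scene (array([437.1, 167. ]), array([32.1, 33.5]), 1.0) z 0.1016 0.0014 354
side (array([435.5, 167.8]), array([30.4, 36.6]), 2.1) z 0.102 0.0012 399
side (array([437.3,  97.6]), array([29.8, 35.8]), 2.3) z 0.1017 0.0012 443
side (array([438.6,  27.4]), array([30.4, 36.7]), 2.1) z 0.1015 0.0011 536
side (array([442.5, -42.9]), array([30.7, 35.8]), 2.1) z 0.1015 0.0011 640
28.2 [0.4337372  0.16680979 0.2974379 ] [0.    0.003 0.002 0.002 0.001 0.001]
```

View pics/side_end.png

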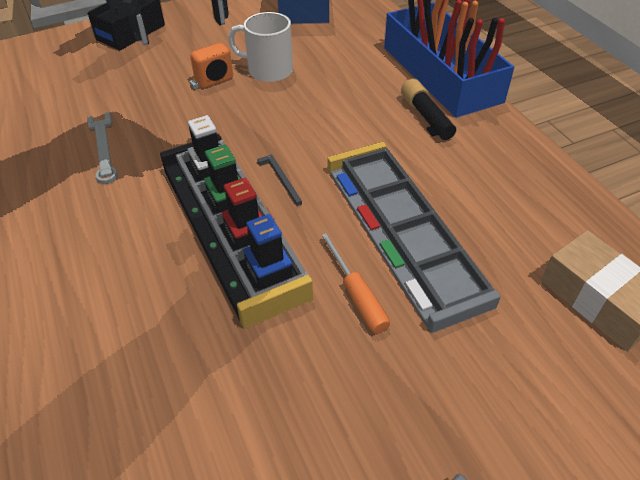

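View pics/scene_end.png

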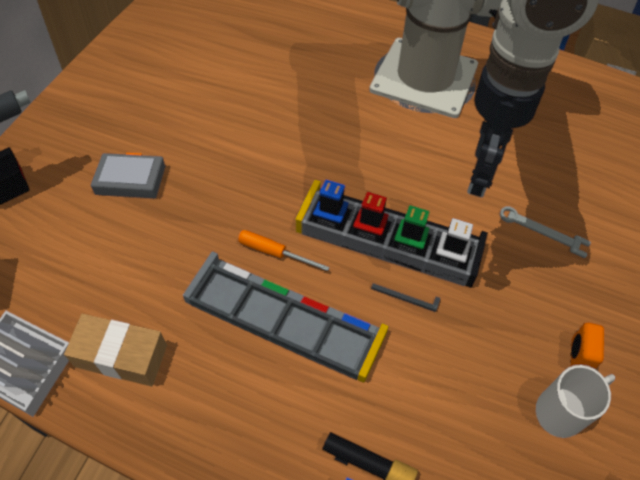

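All four packs are upright in the charger. From its yellow end at (309,207) in the scene view they read blue (330,203), red (373,215), green (412,228), white (456,243). The cap tops measure z ≈ 0.102 m, which is the bay floor (22 mm) plus the pack height (80 mm). The gripper is clear.

```bash
python3 -c "
from h import *
job_done()"
```

```text
the job is handed in; nothing more can be done
```

I moved all four packs from the stock rack to the charger in the order asked: blue, red, green, then white, starting at the charger's yellow end. Each pack was released before I fetched the next, and none tipped. I handed the job in at about 28.2 s.

- **Seating:** In both fixed cameras all four cap tops are at z ≈ 0.1015–0.102 m. The bay floor plus pack height gives 0.102 m, so the packs are fully down and upright.
- **Centring:** Each cap is within about 3 mm of its bay centre, and each pack is within about 1° of the charger's angle. The scene and side cameras disagree by up to about 3 mm in x.
- **Forces:** Readings taken after each move stayed under 10 N. At the end the gripper was open and well above the packs, touching nothing.
- **Arm settling:** The arm overshot by a few millimetres after fast moves, and one tilt correction made before red was wrong. I corrected it before gripping red. No check failed.

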